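# Extend the paint-tray arm by one lock hole

### The job

First push the paint tray outwards along its tube by the yellow fin until it snaps over the spring catch and is fully home. Then pull up the orange lock knob, slide the tube section outwards with it to the next hole only (one hole on from where it is), and let the pin drop fully into that hole. Finish while still holding the knob with the pin down, and leave the pots, cups and mug alone.

Things in the scene. Friction and masses are not known exactly. Their poses are not given: they have to be found in the camera images.
- station: Black base plate 340 x 225 x 12 mm screwed to the table (cannot move), carrying a telescopic paint-tray arm. Origin on the table; +x = OUTWARDS (the arm extends), z up. Plate spans y -140 to +85 mm. Fixed aluminium lock rail, 30 mm square, top 60 mm above the table, along x at y = -45 mm between blue blocks 62 mm high; dark 13 mm lock holes in its top at x = -110, -60, -10, +40 mm.
- section (a joint): Travel of the tube section (m) along station +x; 0 at start, pin in hole x = -60 mm. Next hole outwards +0.050, then +0.100; inwards -0.050. Range -0.055 to 0.105. Steel tube 30 mm square at station y = +45 mm, top at 60 mm, plus grey cross plate (50 x 150 mm, top at 72 mm) that rides on the rail and carries the lock pin. Friction about 2.5 N; at most 2 mm of play while the pin is in a hole.
- plunger (a joint): Lift of the spring-loaded lock pin, m: 0 = pin fully down in a hole, 0.018 = pulled right up. The 10 mm round-ended pin clears the rail above about 0.014 and rests at about 0.013 if let down between holes. A spring pulls it down with about 4 N (down) to 8.5 N (up).
- knob: Orange pull knob on the lock pin: upright cylinder 27 mm in diameter, 40 mm tall. Origin: centre of its underside, on the pin axis; z up. With the pin down its underside is 84 mm, its top 124 mm above the table; under it a 20 mm brass boss on the grey cross plate (top 72 mm). It stands at station x = -60 mm + section travel, y = -45 mm, and lifts with the pin.
- knob_top (a point): Centre of the knob's top face, 40 mm above its origin.
- tray (a joint): Travel of the paint-tray carriage along the tube section, m, along the station's +x, 0 to 0.100. A spring ball in the tube is met from about 0.083 on (it takes about 6 N to push over it; plain sliding takes 1.5 N); the carriage snaps over it and is home against its end stop at about 0.099 to 0.100.
- next_hole (a point): Centre of the mouth of the next lock hole outwards, in the rail top 60 mm above the table, at station x = -10 mm, y = -45 mm: the knob must end straight above it.
- fin_top (a point): Centre of the top edge of the yellow push fin, an upright plate at the tray's inner (-x) end: 8 mm thick along station x, 60 mm wide along y, top 135 mm, bottom 73 mm above the table. The black tray (110 x 90 mm, six round colour pans, rim 94 mm above the table) extends from the fin in station +x, centred at station y = +45 mm.
- pot_green: Bystander: face-paint pot, green lid, 56 mm diameter, 22 mm tall, standing on the station's base plate beside the rail. Origin: centre of underside.
- pot_brown: Bystander: face-paint pot, brown lid, 56 mm diameter, 22 mm tall. Origin: centre of underside.
- pot_blue: Bystander: face-paint pot, blue lid, 56 mm diameter, 22 mm tall. Origin: centre of underside.
- cup_orange: Bystander: empty orange plastic cup, 84 mm across the rim, 115 mm tall. Origin: centre of underside.
- cup_purple: Bystander: purple cup, 84 mm across the rim, 110 mm tall, with green brushes standing in it up to 200 mm. Origin: centre of underside.
- mug: Bystander: white mug with a handle, 84 mm across, 90 mm tall. Origin: centre of underside.

How it is judged:
By the outcome, as a careful person would: the job done as asked, in the order asked, and still so for the second after the job is handed in, while the arm keeps its last pose, push and grip.
It also fails if it takes over 48 s, if anything falls off the work surface, if the arm or the gripper's body presses on something with over 40 N, if the wrist force passes 120 N, or if a joint passes its speed limit or range.

### The arm

A 6-joint arm with a two-finger parallel gripper is mounted at the origin on the work surface. World frame = base frame: x ahead of the robot, y to its left, z up, the work surface at z = 0. Lengths are in m, angles in rad, forces in N, time in s.
With the tool pointing down it reaches from about 0.3 to 0.775 m from the base axis. Payload 14.6 kg.
Tool frame: the origin (TCP) lies at the very end of the fingers, on their centre line; the grasp point (between the pads) lies bot.pinch_z behind it (bot.pinch_z is the distance from the TCP to the grasp point, in m); z points along the fingers, y is the line along which they close (so a half turn about z gives the same grasp; the last joint's range is limited). The gripper opens to 94 mm and grips with 3 to 60 N. Pads are 16 mm wide; open, the fingers measure 119 mm over their backs; the gripper's body (75 mm by 177 mm) begins 78 mm behind the grasp point.
Start: joints at [-1.248, 0.3, 1.521, -0, 1.321, -0.067], TCP at [0.209, -0.509, 0.205] pointing down, gripper open.
Joint ranges: [-3.03, 3.03], [-0.79, 2.21], [0.23, 2.52], [-1.04, 4.18], [0, 3.07], [-2.55, 2.55]. Speed limits (rad/s): [2.22, 2.22, 2.57, 3.14, 3.14, 3.14].

### API

Orientations are given as a 3x3 rotation matrix whose columns are the frame's x, y, z axes.
In Python, from plant import sensors, viewer, bot gives the robot as it stands.
- The arm moves only by the tool step_arm, never from a script. Its arguments are lists of equal length, an entry for each row: "slide": the shift along the tool's x, y, z each as a share of 0.75 m, from -1 to 1, a list of three; "dr": the turn, a rotation vector about the tool's x, y, z each as a share of 120 degrees, from -1 to 1, a list of three. In form: {"slide": [[x, y, z], ...], "dr": [[ax, ay, az], ...]}. A call has 1 to 12 rows; each row is the pose to reach, as a shift and turn from the pose commanded when the call began, along the tool's axes at that moment; what a row does not reach only later rows make up. A row lasts 1/10 s, in which the tool goes at most 50 mm and 8.59 degrees, less where a joint would pass 70% of its speed; a pose out of reach is approached as far as the arm can. A call with a number of a shift or a turn outside -1 to 1 is refused whole. A call with a gripper value outside its range is refused whole. "grip" is the opening, from 0 (shut) to 1 (fully open), set as the call begins (left out, the last holds). The fingers move at their own pace and stop on an object; "newtons" is the grip in N (left out, the last holds). Time passes only in rows, so rows that repeat a pose let the fingers close. It gives the time, the measured TCP pose, the force, the opening and the grip force at its end, in the units of the state.
- sensors.state(): the state, without advancing time (a new reading comes with each control period).
- viewer.snapshot(name): name is "scene" or "top" or "wrist"; returns a dict with "pixels" (480x640x3 uint8, red, green, blue), "camera_matrix" (3x3 intrinsics, pixels), "rvec" (rotation vector, rad) and "tvec" (3), from world to camera coordinates, as OpenCV has them; the wrist camera has in their place "mount" (4x4, takes a point from camera to tool coordinates, whose origin is the TCP and whose axes are the flange's). Camera axes: x right, y down, z forward; pixel columns grow to the right and rows downward; lengths in m; the calibration is good to about 2 mm. A picture is of the moment at which its call begins: read the wrist's pose just before it. There is no depth.
- bot.hand_in(): hands the job in; it is judged then, once.
The state is a dict: "clock": time; "qpos": joint angles; "qvel": joint speeds; "effort": joint torques, N m; "position": TCP position; "tcp_rot": TCP orientation; "ft_force": force on the tool from outside, world axes, zero at the start; "moment": the same for the moment, N m; "grip_width": finger opening in m; "grip_force": force on a finger pad.
Only numpy, scipy, OpenCV 4.12 (cv2) and the standard library are available. Lean on these libraries where they do the work, as an engineer would, in place of code of your own. Each camera call takes 0.05 s, during which the arm holds its last target. There are 200 camera calls.

## Working session

There is one attempt and no reset: what is moved stays moved. The work goes in short steps, Python scripts to look and compute and a tool call to move; the robot and the scene stay as the last step left them, time stands still between calls to the robot, and variables do not carry over. Pictures are saved under pics/ and viewed, at most 10 in all, crops included, and the job is handed in when it is done.

Besides the shell and the picture viewer there is one more tool, called after "Call:" as name(argument=value, ...) on one line, values as JSON. step_arm: Moves the arm, as the interface text tells. Its arguments: {"type":"object","properties":{"slide":{"type":"array","items":{"type":"array","items":{"type":"number"}}},"dr":{"type":"array","items":{"type":"array","items":{"type":"number"}}},"grip":{"type":"number"},"newtons":{"type":"number"}},"required":["slide","dr"]}

```bash
mkdir -p pics
python3 - <<'E'
from plant import sensors, viewer, bot
import cv2, pickle
d={}
for n in ("scene","top"):
    s=viewer.snapshot(n); d[n]=s; cv2.imwrite(f"pics/{n}0.png",s["pixels"][:,:,::-1]); print(n,s["camera_matrix"].tolist(),s["rvec"],s["tvec"])
pickle.dump(d,open("v0.pkl","wb"))
print(bot.pinch_z, sensors.state())
E
```

```text
scene [[435.38480283900327, 0.0, 318.5258590327511], [0.0, 435.38480283900327, 230.11333948291218], [0.0, 0.0, 1.0]] [ 2.39699048  0.75572906 -0.26693976] [-0.43818355 -0.18457476  1.45067931]
top [[467.53141788003643, 0.0, 320.26448007171103], [0.0, 467.53141788003643, 232.57391152073887], [0.0, 0.0, 1.0]] [ 2.1767685  -2.16285776  0.08694397] [-0.01624178  0.52596875  1.09086424]
0.0188 {'clock': 0.1, 'qpos': array([-1.24762583e+00,  3.00425408e-01,  1.52147368e+00,  5.19864049e-08,
        1.32069513e+00, -6.66026538e-02]), 'qvel': array([-1.26204991e-05, -1.39332180e-03, -1.84864794e-03, -2.01515268e-03,
        1.45472482e-04, -7.90106377e-04]), 'effort': array([ 2.58793072e-03, -5.32640934e+01, -3.53280258e+01,  7.10396119e-02,
        2.35141284e-02, -7.20576213e-05]), 'position': array([ 0.20891544, -0.50854384,  0.20495682]), 'tcp_rot': array([[ 9.24995297e-01,  3.79978419e-01, -3.18025884e-04],
       [ 3.79978547e-01, -9.24994812e-01,  9.49739625e-04],
       [ 6.67082688e-05, -9.99347700e-04, -9.99999498e-01]]), 'ft_force': array([-0.50138811,  0.84442613,  0.61333497]), 'moment': array([-0.03918124, -0.01352962, -0.00917206]), 'grip_force': 0.0, 'grip_width': 0.09450472054474744}
```

View pics/scene0.png

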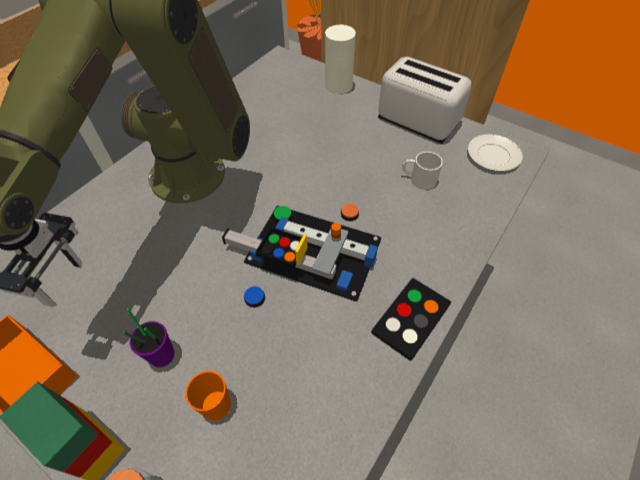

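View pics/top0.png

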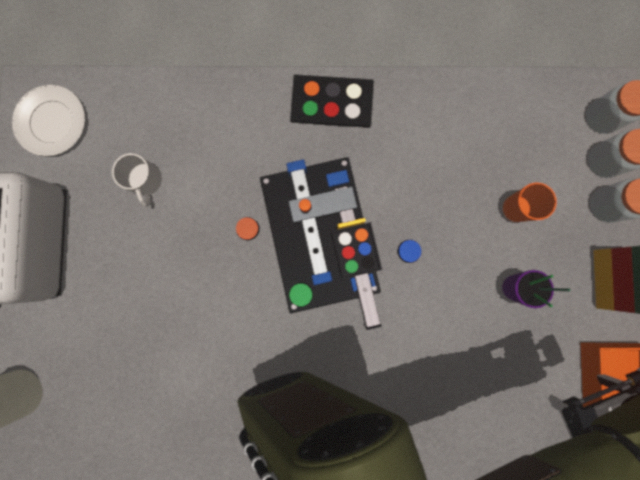

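The scene view shows the station mid-table, with the knob at (336,230) and the fin at (301,249). In the top view, the knob is at (305,205), the fin at (352,223) and the rail holes at about (301,187), (309,223) and (313,243). Outwards points down the picture, towards the robot. Next I'll measure these.

```bash
cat > h.py <<'E'
import numpy as np, cv2
def cast(s,uv,z):
    K=s["camera_matrix"];R=cv2.Rodrigues(np.array(s["rvec"]))[0];t=np.array(s["tvec"]).ravel()
    d=R.T@np.linalg.inv(K)@np.array([uv[0],uv[1],1.]);o=-R.T@t
    return o+d*(z-o[2])/d[2]
def blobs(s,lo,hi,roi,mina=4):
    u0,v0,u1,v1=roi
    h=cv2.cvtColor(np.ascontiguousarray(s["pixels"][v0:v1,u0:u1]),cv2.COLOR_RGB2HSV)
    m=cv2.inRange(h,np.array(lo),np.array(hi))
    n,l,st,c=cv2.connectedComponentsWithStats(m)
    return sorted([(int(st[i,4]),(c[i]+[u0,v0]).round(2).tolist(),st[i,2:4].tolist()) for i in range(1,n) if st[i,4]>=mina],reverse=True),m
E
python3 - <<'E'
from h import *; import pickle
d=pickle.load(open("v0.pkl","rb")); t=d["top"];s=d["scene"]
for nm,lo,hi,roi,z in [("knob",(4,140,90),(16,255,255),(290,190,322,218),.124),("fin",(20,120,80),(35,255,255),(330,210,375,235),.135),("blue",(100,100,40),(125,255,255),(270,150,390,300),.062)]:
    for b in blobs(t,lo,hi,roi)[0][:5]: print(nm,b,cast(t,b[1],z).round(4))
for nm,lo,hi,roi,z in [("knobS",(4,140,90),(16,255,255),(325,218,348,245),.104),("finS",(20,120,80),(35,255,255),(285,225,315,275),.11)]:
    for b in blobs(s,lo,hi,roi)[0][:3]: print(nm,b,cast(s,b[1],z).round(4))
# rail: white mask in rail roi and holes
g=cv2.cvtColor(np.ascontiguousarray(t["pixels"]),cv2.COLOR_RGB2GRAY)
for nm in ("plate",):
    m=(g[150:320,250:390]<45).astype(np.uint8); m=cv2.morphologyEx(m,cv2.MORPH_CLOSE,np.ones((15,15)))
    c=max(cv2.findContours(m,0,2)[0],key=cv2.contourArea); r=cv2.minAreaRect(c); bx=cv2.boxPoints(r)+[250,150]; print([ (p.round(1).tolist(),cast(t,p,.012).round(4).tolist()) for p in bx])
a=cv2.resize(t["pixels"][150:320,250:390],None,fx=4.2,fy=3.5,interpolation=cv2.INTER_CUBIC)
a=cv2.resize(t["pixels"][150:320,250:390],None,fx=3.5,fy=3.5,interpolation=cv2.INTER_CUBIC)
cv2.imwrite("pics/topcrop.png",a[:,:,::-1])
E
```

```text
knob (112, [304.67, 205.2], [12, 13]) [0.5767 0.0205 0.124 ]
fin (157, [351.04, 223.04], [29, 11]) [ 0.5369 -0.0801  0.135 ]
blue (302, [337.03, 177.88], [23, 17]) [ 0.6506 -0.0514  0.062 ]
blue (197, [321.5, 278.13], [21, 14]) [ 0.4182 -0.0168  0.062 ]
blue (155, [295.88, 165.46], [19, 13]) [0.6795 0.0447 0.062 ]
blue (154, [364.44, 248.49], [14, 14]) [ 0.4865 -0.1148  0.062 ]
blue (68, [353.12, 283.91], [7, 15]) [ 0.4056 -0.0889  0.062 ]
knobS (117, [335.47, 228.88], [10, 13]) [0.5749 0.0263 0.104 ]
finS (222, [300.88, 248.92], [13, 31]) [ 0.54   -0.0831  0.11  ]
[([259.7, 178.1], [0.6597, 0.1359, 0.012]), ([353.7, 156.2], [0.715, -0.0932, 0.012]), ([384.8, 289.7], [0.3915, -0.1671, 0.012]), ([290.7, 311.6], [0.3383, 0.0561, 0.012])]
```

View pics/topcrop.png

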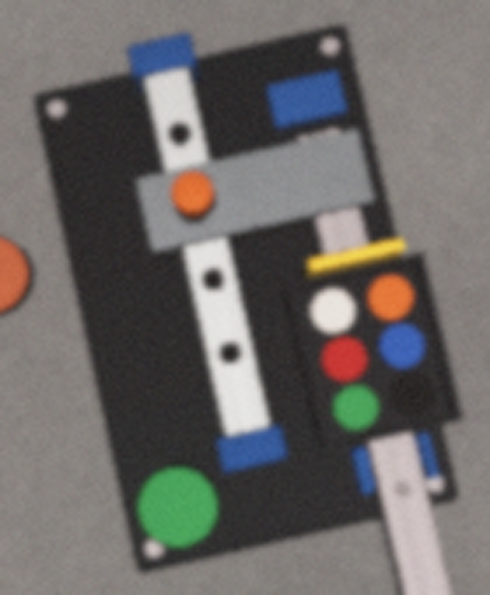

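The crop shows the rail holes at crop (179,133), (212,279) and (230,352), the knob at (192,193) and the fin at (356,256). There is free space between the cross plate and the fin. Next: the station frame and the target poses.

Run:
```python
from h import *; import pickle
from plant import sensors
d=pickle.load(open("v0.pkl","rb")); t=d["top"]
g=255-cv2.cvtColor(np.ascontiguousarray(t["pixels"]),cv2.COLOR_RGB2GRAY).astype(float)
P=[]
for c in [(179,133),(212,279),(230,352)]:
    u,v=[int(round(x)) for x in (250+c[0]/3.5-.35,150+c[1]/3.5-.35)]
    w=g[v-4:v+5,u-3:u+4].copy(); w=np.clip(w-100,0,None); vv,uu=np.mgrid[v-4:v+5,u-3:u+4]
    p=((w*uu).sum()/w.sum(),(w*vv).sum()/w.sum()); P.append(cast(t,p,.060)[:2]); print(p,P[-1])
P=np.array(P); ang=np.arctan2(*(P[2]-P[0])[::-1]); print("dist",np.linalg.norm(P[2]-P[0]),"ang",np.degrees(ang))
b=blobs(t,(20,120,80),(35,255,255),(330,210,375,235))[1]
r=cv2.minAreaRect(np.argwhere(b)[:,::-1].astype(np.float32)); print("fin",r)
c=np.array(r[0])+[330,210]
ex=np.array([np.cos(ang),np.sin(ang)]);ey=np.array([-ex[1],ex[0]])
o=np.mean([p-x*ex+.045*ey for p,x in zip(P,(-.11,-.01,.04))],0)
S=lambda p:[((p[:2]-o)@ex).round(4),((p[:2]-o)@ey).round(4)]
k=cast(t,(304.67,205.2),.124);f=cast(t,c,.135)
print("o",o,"ex",ex,"knob",S(k),"fin",f,S(f)); 
st=sensors.state();R=st["tcp_rot"]
W=lambda x,y,z:np.array([*(o+x*ex+y*ey),z])
for nm,q in [("prepush",W(S(f)[0]-.035,.045,.16)),("knob",k)]: print(nm,q, "slide",R.T@(q-st["position"])/.75)
print("tool y ang",np.degrees(np.arctan2(R[1,1],R[0,1])),"ey ang",np.degrees(np.arctan2(ey[1],ey[0])))
```

```text
(np.float64(300.85763377515957), np.float64(187.7422680412371)) [0.62729019 0.03262993]
(np.float64(310.38575342465754), np.float64(229.37095890410959)) [0.53005789 0.00958757]
(np.float64(315.2524052065648), np.float64(250.3520090548953)) [ 0.48166469 -0.00202913]
dist 0.14969313952603208 ang -166.612594123725
fin ((20.831459045410156, 12.769662857055664), (6.520925521850586, 28.856971740722656), 77.00537872314453)
o [ 0.53081457 -0.03655533] ex [-0.97282679 -0.23153407] knob [np.float64(-0.0578), np.float64(-0.0448)] fin [ 0.5374792  -0.07961153  0.135     ] [np.float64(0.0035), np.float64(0.0434)]
prepush [ 0.57187765 -0.07303921  0.16      ] slide [ 0.66829034 -0.35316906  0.06033998]
knob [0.57670158 0.02045709 0.124     ] slide [ 0.72160541 -0.46598856  0.10845631]
tool y ang -67.66764233481078 ey ang -76.612594123725
```

Call:
step_arm(slide=[[0,-0.07,-0.073],[0.668,-0.353,-0.073],[0.668,-0.353,-0.073],[0.668,-0.353,-0.073],[0.668,-0.353,-0.073],[0.668,-0.353,-0.073],[0.668,-0.353,-0.073],[0.668,-0.353,-0.073],[0.668,-0.353,-0.073],[0.668,-0.353,-0.073],[0.668,-0.353,-0.073],[0.668,-0.353,-0.073]], dr=[[0,0,0],[0,0,0.0745],[0,0,0.0745],[0,0,0.0745],[0,0,0.0745],[0,0,0.0745],[0,0,0.0745],[0,0,0.0745],[0,0,0.0745],[0,0,0.0745],[0,0,0.0745],[0,0,0.0745]], grip=0)

```text
clock: 1.3
position: [0.569, -0.0756, 0.2598]
tcp_rot: [[0.973, 0.232, -0.0], [0.232, -0.973, 0.0], [-0.0, -0.0, -1.0]]
ft_force: [-0.2, -1.3, 0.7]
grip_width: 0.0019
grip_force: 0.0
```

```bash
cat >> h.py <<'E'
O=np.array([.53081457,-.03655533]);EX=np.array([-.97282679,-.23153407]);EY=np.array([-EX[1],EX[0]])
S=lambda p:np.array([(p[:2]-O)@EX,(p[:2]-O)@EY,p[2]]).round(4)
def wcast(s,st,uv,z):
    M=np.array(s["mount"]);R=np.array(st["tcp_rot"]);K=s["camera_matrix"]
    d=R@M[:3,:3]@np.linalg.inv(K)@np.array([uv[0],uv[1],1.]);o=R@M[:3,3]+st["position"]
    return o+d*(z-o[2])/d[2]
E
python3 - <<'E'
from h import *; from plant import sensors,viewer
st=sensors.state(); s=viewer.snapshot("wrist"); cv2.imwrite("pics/w1.png",s["pixels"][:,:,::-1])
print("tcp station",S(st["position"]))
F=(0,0,640,480)
for nm,lo,hi,z in [("knob",(4,140,90),(16,255,255),.124),("fin",(20,120,80),(35,255,255),.135)]:
    for b in blobs(s,lo,hi,F,60)[0][:4]: print(nm,b,S(wcast(s,st,b[1],z)))
E
```

```text
tcp station [-0.0281  0.0469  0.2598]
knob (2200, [619.93, 262.67], [47, 66]) [0.0108 0.3424 0.124 ]
knob (1492, [124.07, 186.37], [45, 43]) [-0.0642 -0.1326  0.124 ]
knob (546, [228.75, 189.45], [30, 30]) [-0.0613 -0.0363  0.124 ]
fin (6028, [270.06, 440.11], [387, 22]) [ 0.2149 -0.0072  0.135 ]
fin (1574, [318.24, 252.24], [64, 35]) [-0.0038  0.0464  0.135 ]
fin (313, [328.86, 374.75], [6, 70]) [0.1304 0.0573 0.135 ]
fin (303, [309.91, 374.47], [6, 70]) [0.1301 0.0376 0.135 ]
```

View pics/w1.png

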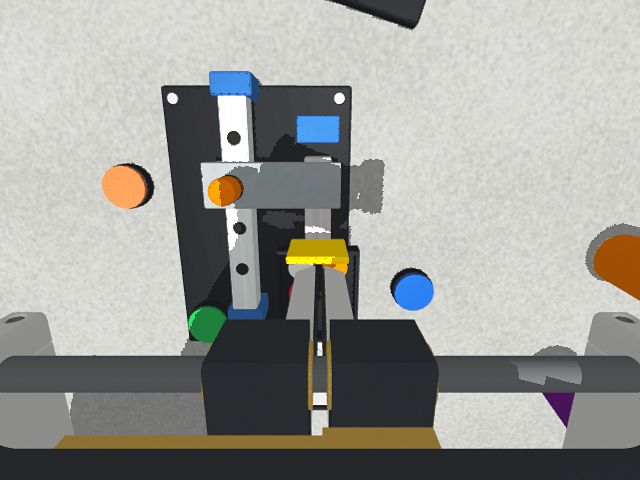

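The wrist view shows the fin top edge at about (318,259), which is station x ≈ +0.003. The closed fingertips are on its -x side, the knob is at (228,189) and the holes are at (239,228) and (242,268). I'll lower the fingers behind the fin.

Call:
step_arm(slide=[[0.006,-0.002,0.06],[0.006,-0.002,0.12],[0.006,-0.002,0.18],[0.006,-0.002,0.217],[0.006,-0.002,0.217],[0.006,-0.002,0.217]], dr=[[0,0,0],[0,0,0],[0,0,0],[0,0,0],[0,0,0],[0,0,0]], grip=0)

```text
clock: 1.95
position: [0.5724, -0.0751, 0.0981]
tcp_rot: [[0.973, 0.232, 0.0], [0.232, -0.973, -0.0], [0.0, 0.0, -1.0]]
ft_force: [0.3, 1.0, 1.1]
grip_width: 0.0004
grip_force: 0.0
```

Run:
```python
from h import *; from plant import sensors
st=sensors.state(); print(S(st["position"]),st["ft_force"],st["clock"])
```

```text
[-0.0315  0.0472  0.0981] [0.30395147 0.95147978 1.06240465] 1.95
```

Call:
step_arm(slide=[[-0.015,0,0],[-0.03,0,0],[-0.045,0,0],[-0.06,0,0],[-0.075,0,0],[-0.09,0,0],[-0.105,0,0],[-0.12,0,0],[-0.12,0,0]], dr=[[0,0,0],[0,0,0],[0,0,0],[0,0,0],[0,0,0],[0,0,0],[0,0,0],[0,0,0],[0,0,0]])

```text
clock: 2.85
position: [0.4833, -0.0962, 0.0974]
tcp_rot: [[0.973, 0.231, -0.001], [0.231, -0.973, 0.0], [-0.001, -0.0, -1.0]]
ft_force: [-0.5, 0.8, 0.0]
grip_width: 0.0005
grip_force: 0.0
```

```bash
cat > meas.py <<'E'
from h import *; from plant import sensors,viewer; import sys
st=sensors.state(); print(S(st["position"]),"F",S(np.array([*(st["ft_force"][:2]@np.c_[EX,EY]),0])*0+0) if 0 else (st["ft_force"][:2]@EX).round(2),(st["ft_force"][:2]@EY).round(2),st["ft_force"][2].round(2),st["clock"],st["grip_width"],st["grip_force"])
for n in sys.argv[1:]:
    n,f=n.split(":"); s=viewer.snapshot(n); cv2.imwrite(f"pics/{f}.png",s["pixels"][:,:,::-1])
    roi=(280,150,390,300) if n=="top" else (240,190,390,300)
    for nm,lo,hi,z in [("knob",(4,140,90),(16,255,255),.124),("fin",(20,120,80),(35,255,255),.135 if n=="top" else .11)]:
        for b in blobs(s,lo,hi,roi,15)[0][:4]: print(n,nm,b,S(cast(s,b[1],z)))
E
python3 meas.py top:t2 scene:s2
```

```text
[0.0601 0.047  0.0974] F 0.3 -0.87 0.0 2.85 0.0005418618770782345 0.0
top knob (113, [304.7, 205.15], [12, 13]) [-0.0579 -0.0448  0.124 ]
top knob (89, [368.84, 265.94], [14, 8]) [0.1022 0.0605 0.124 ]
scene knob (193, [349.59, 210.3], [18, 14]) [-0.076  -0.1104  0.124 ]
scene knob (117, [335.47, 228.88], [10, 13]) [-0.0624 -0.0365  0.124 ]
scene knob (49, [264.2, 249.9], [10, 7]) [0.0836 0.0932 0.124 ]
scene fin (28, [273.46, 252.64], [6, 7]) [0.0632 0.0841 0.11  ]
scene fin (18, [265.67, 223.72], [6, 8]) [0.1237 0.0059 0.11  ]
```

Call:
step_arm(slide=[[-0.006,0,0],[-0.012,0,0],[-0.017,0,0],[-0.021,0,0],[-0.025,0,0],[-0.029,0,0],[-0.033,0,0],[-0.036,0,0]], dr=[[0,0,0],[0,0,0],[0,0,0],[0,0,0],[0,0,0],[0,0,0],[0,0,0],[0,0,0]])

```text
clock: 3.75
position: [0.4579, -0.1022, 0.0972]
tcp_rot: [[0.973, 0.232, -0.0], [0.232, -0.973, -0.0], [-0.0, -0.0, -1.0]]
ft_force: [1.0, -0.4, -0.4]
grip_width: 0.0008
grip_force: 0.7
```

```bash
python3 meas.py
```

```text
[0.0861 0.047  0.0972] F -0.85 0.66 -0.38 3.75 0.0007772199739284054 0.7064331136643887
```

Call:
step_arm(slide=[[-0.002,0,0],[-0.004,0,0],[-0.006,0,0],[-0.006,0,0]], dr=[[0,0,0],[0,0,0],[0,0,0],[0,0,0]])

```text
clock: 4.15
position: [0.4538, -0.1031, 0.0973]
tcp_rot: [[0.973, 0.232, 0.0], [0.232, -0.973, 0.0], [0.0, -0.0, -1.0]]
ft_force: [1.1, -0.1, -0.5]
grip_width: 0.0003
grip_force: 0.9
```

```bash
python3 meas.py top:t3 scene:s3
python3 - <<'E'
import cv2,numpy as np
a=cv2.imread("pics/t3.png")[150:320,250:390];b=cv2.imread("pics/s3.png")[190:310,210:400]
cv2.imwrite("pics/c3.png",np.hstack([cv2.resize(a,(412,500)),cv2.resize(b,(388,500))]))
E
```

```text
[0.0903 0.047  0.0973] F -1.02 0.3 -0.47 4.15 0.0002917949759243837 0.8798858430236578
top knob (112, [304.96, 205.97], [11, 13]) [-0.056  -0.0446  0.124 ]
top knob (35, [371.8, 281.89], [11, 5]) [0.1368 0.0587 0.124 ]
scene knob (194, [349.56, 210.27], [18, 14]) [-0.0759 -0.1105  0.124 ]
scene knob (115, [335.09, 228.68], [11, 13]) [-0.0612 -0.0368  0.124 ]
scene knob (48, [254.29, 246.65], [10, 8]) [0.1119 0.0934 0.124 ]
scene fin (43, [264.86, 248.07], [9, 11]) [0.0903 0.0792 0.11  ]
scene fin (18, [253.72, 220.78], [6, 9]) [0.1586 0.0086 0.11  ]
```

View pics/c3.png

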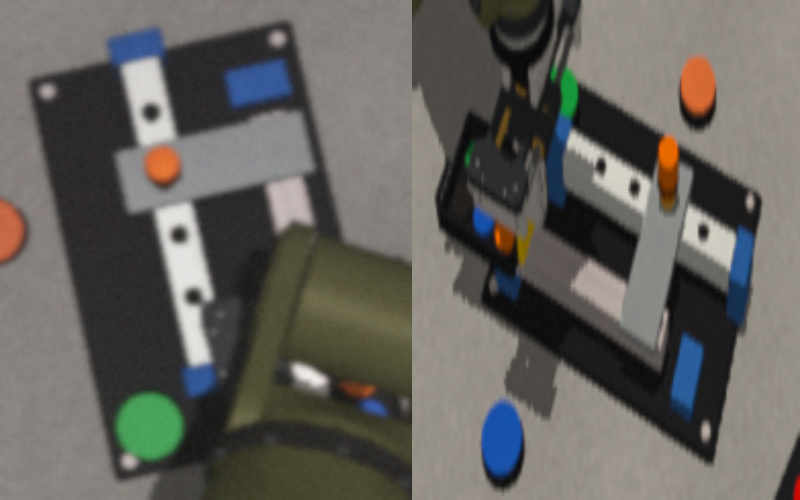

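The picture shows the tray at the outer end with the fin against the fingers. The knob has shifted about 2 mm, which is the section's play. I'll measure the tray travel from the orange pan and push a little further.

Call:
step_arm(slide=[[-0.002,0,0],[-0.003,0,0],[-0.003,0,0]], dr=[[0,0,0],[0,0,0],[0,0,0]])

```text
clock: 4.55
position: [0.4532, -0.1033, 0.0975]
tcp_rot: [[0.973, 0.232, 0.004], [0.232, -0.973, 0.0], [0.004, 0.001, -1.0]]
ft_force: [14.2, 4.2, -6.6]
grip_width: 0.0002
grip_force: 7.8
```

```bash
cat > pan.py <<'E'
from h import *; from plant import viewer; import pickle
d=pickle.load(open("v0.pkl","rb"))
def pan(s): 
    for b in blobs(s,(4,140,60),(18,255,255),(235,235,305,275),15)[0][:3]: print(b,S(cast(s,b[1],.09)))
pan(d["scene"]); pan(viewer.snapshot("scene"))
E
python3 pan.py; python3 meas.py top:t4
```

```text
(106, [289.32, 256.25], [12, 11]) [0.0271 0.0676 0.09  ]
(56, [254.43, 246.79], [11, 8]) [0.1262 0.0739 0.09  ]
[0.091  0.047  0.0975] F -15.95 -0.99 -6.96 4.6 0.0002404339930413483 7.733687907457352
top knob (112, [304.98, 206.08], [11, 13]) [-0.0558 -0.0446  0.124 ]
top knob (24, [371.5, 282.5], [10, 4]) [0.1379 0.0577 0.124 ]
```

Call:
step_arm(slide=[[0.02,0,0],[0.025,0,-0.03],[0.04,0,-0.09],[0.1,-0.06,-0.137],[0.15,-0.1,-0.137],[0.198,-0.1227,-0.137],[0.198,-0.1227,-0.137],[0.198,-0.1227,-0.137],[0.198,-0.1227,-0.137]], dr=[[0,0,0],[0,0,0],[0,0,0],[0,0,0],[0,0,0],[0,0,0],[0,0,0],[0,0,0],[0,0,0]])

```text
clock: 5.55
position: [0.574, 0.0194, 0.1996]
tcp_rot: [[0.973, 0.231, -0.001], [0.231, -0.973, -0.0], [-0.001, -0.0, -1.0]]
ft_force: [0.1, -0.4, -1.1]
grip_width: 0.0004
grip_force: 0.0
```

```bash
python3 meas.py
python3 - <<'E'
from h import *; from plant import sensors,viewer
st=sensors.state(); s=viewer.snapshot("wrist"); cv2.imwrite("pics/w5.png",s["pixels"][:,:,::-1])
h=viewer.snapshot("scene")
for b in blobs(h,(4,140,60),(18,255,255),(235,235,305,275),15)[0][:3]: print("pan",b,S(cast(h,b[1],.09)))
for b in blobs(s,(3,140,70),(19,255,255),(0,0,640,400),60)[0][:4]: print(b,S(wcast(s,st,b[1],.124)),(st["tcp_rot"].T@(wcast(s,st,b[1],.124)-st["position"])).round(4))
E
```

```text
[-0.055  -0.0445  0.1996] F 0.04 0.41 -1.12 5.55 0.00035385576501779963 0.0
pan (99, [255.3, 244.93], [11, 11]) [0.1268 0.0676 0.09  ]
(1862, [181.1, 218.15], [50, 48]) [-0.0743 -0.1495  0.124 ] [ 0.0194 -0.105   0.0755]
(1032, [318.32, 235.09], [34, 41]) [-0.0608 -0.0447  0.124 ] [ 0.0059 -0.0002  0.0755]
```

View pics/w5.png

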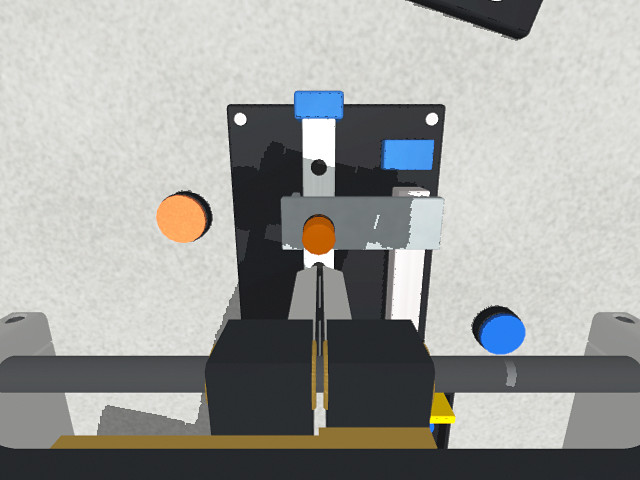

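The wrist view shows the knob at (318,237) directly ahead of the closed fingers, the next hole just below it at (318,266), and the fin off to the lower right. The tray travel measures about 0.0997 in total, with a firm 16 N stop, so the tray is home. Now I'll open the gripper and go down over the knob.

Call:
step_arm(slide=[[0.0035,0,0],[0.0035,0,0],[0.0035,0,0],[0.0035,0,0],[0.0035,0,0],[0.0035,0,0.04],[0.0035,0,0.08],[0.0035,0,0.12],[0.0035,0,0.149],[0.0035,0,0.149],[0.0035,0,0.149]], dr=[[0,0,0],[0,0,0],[0,0,0],[0,0,0],[0,0,0],[0,0,0],[0,0,0],[0,0,0],[0,0,0],[0,0,0],[0,0,0]], grip=0.9)

```text
clock: 6.75
position: [0.5776, 0.0208, 0.089]
tcp_rot: [[0.973, 0.232, 0.0], [0.232, -0.973, 0.0], [0.0, 0.0, -1.0]]
ft_force: [1.0, 0.4, 0.2]
grip_width: 0.0831
grip_force: 0.0
```

```bash
python3 meas.py
```

```text
[-0.0589 -0.045   0.089 ] F -1.1 -0.13 0.2 6.75 0.08314013766253871 0.0
```

Call:
step_arm(slide=[[0,0,0],[0,0,0],[0,0,0],[0,0,0],[0,0,0],[0,0,0],[0,0,0],[0,0,0],[0,0,0],[0,0,0]], dr=[[0,0,0],[0,0,0],[0,0,0],[0,0,0],[0,0,0],[0,0,0],[0,0,0],[0,0,0],[0,0,0],[0,0,0]], grip=0, newtons=35)

```text
clock: 7.75
position: [0.5773, 0.0211, 0.0883]
tcp_rot: [[0.973, 0.232, -0.0], [0.232, -0.973, 0.0], [-0.0, -0.0, -1.0]]
ft_force: [-2.0, 2.6, 1.4]
grip_width: 0.0262
grip_force: 35.0
```

```bash
python3 meas.py
```

```text
[-0.0586 -0.0453  0.0883] F 1.36 -3.01 1.36 7.75 0.026208245061859037 34.99952495098114
```

Call:
step_arm(slide=[[0,0,-0.006],[0,0,-0.012],[0,0,-0.018],[0,0,-0.022],[0,0,-0.022],[0,0,-0.022]], dr=[[0,0,0],[0,0,0],[0,0,0],[0,0,0],[0,0,0],[0,0,0]])

```text
clock: 8.35
position: [0.5771, 0.021, 0.1045]
tcp_rot: [[0.973, 0.232, -0.001], [0.232, -0.973, 0.0], [-0.001, -0.0, -1.0]]
ft_force: [0.0, 5.8, -8.3]
grip_width: 0.0264
grip_force: 35.0
```

```bash
python3 meas.py
```

```text
[-0.0584 -0.0453  0.1045] F -1.38 -5.68 -8.27 8.35 0.02642571631435867 34.995136857032776
```

Call:
step_arm(slide=[[-0.008,0,0],[-0.016,0,0],[-0.024,0,0],[-0.032,0,0],[-0.04,0,0],[-0.048,0,0],[-0.056,0,0],[-0.064,0,0],[-0.064,0,0],[-0.064,0,0]], dr=[[0,0,0],[0,0,0],[0,0,0],[0,0,0],[0,0,0],[0,0,0],[0,0,0],[0,0,0],[0,0,0],[0,0,0]])

```text
clock: 9.35
position: [0.5298, 0.0097, 0.1043]
tcp_rot: [[0.973, 0.232, -0.002], [0.232, -0.973, 0.0], [-0.002, -0.001, -1.0]]
ft_force: [-3.3, 4.3, -8.8]
grip_width: 0.0264
grip_force: 35.0
```

```bash
python3 meas.py scene:s6
```

```text
[-0.0097 -0.0453  0.1043] F 2.17 -4.97 -8.82 9.35 0.026358995474113724 34.995076060295105
scene knob (193, [349.59, 210.3], [18, 14]) [-0.076  -0.1104  0.124 ]
scene knob (36, [241.33, 239.5], [4, 10]) [0.1537 0.0854 0.124 ]
scene knob (26, [321.69, 219.92], [4, 11]) [-0.0173 -0.0514  0.124 ]
scene fin (269, [250.33, 231.94], [15, 31]) [0.1497 0.0461 0.11  ]
```

Call:
step_arm(slide=[[0,0,0.003],[0,0,0.006],[0,0,0.009],[0,0,0.009],[0,0,0.009]], dr=[[0,0,0],[0,0,0],[0,0,0],[0,0,0],[0,0,0]])

```text
clock: 9.9
position: [0.53, 0.0098, 0.0976]
tcp_rot: [[0.973, 0.232, -0.002], [0.232, -0.973, 0.0], [-0.002, -0.001, -1.0]]
ft_force: [-3.1, 5.0, -8.1]
grip_width: 0.0262
grip_force: 35.0
```

```bash
python3 meas.py
```

```text
[-0.0099 -0.0453  0.0976] F 1.83 -5.62 -8.08 9.9 0.026164371416166624 34.99552667140961
```

Call:
step_arm(slide=[[0,0,0.004],[0,0,0.008],[0,0,0.0125],[0,0,0.0125],[0,0,0.0125]], dr=[[0,0,0],[0,0,0],[0,0,0],[0,0,0],[0,0,0]])

```text
clock: 10.4
position: [0.5303, 0.0098, 0.0886]
tcp_rot: [[0.973, 0.232, -0.001], [0.232, -0.973, 0.0], [-0.001, -0.0, -1.0]]
ft_force: [-2.8, 5.0, -5.4]
grip_width: 0.0261
grip_force: 35.0
```

```bash
python3 meas.py
```

```text
[-0.0102 -0.0452  0.0886] F 1.56 -5.55 -5.44 10.4 0.0260607887080051 34.99656558036804
```

Call:
step_arm(slide=[[0,0,0.0007],[0,0,0.0013],[0,0,0.0013]], dr=[[0,0,0],[0,0,0],[0,0,0]])

```text
clock: 10.7
position: [0.5307, 0.0099, 0.0883]
tcp_rot: [[0.973, 0.232, 0.0], [0.232, -0.973, 0.0], [0.0, -0.0, -1.0]]
ft_force: [-3.3, 7.2, 1.0]
grip_width: 0.0263
grip_force: 35.0
```

```bash
python3 meas.py
```

```text
[-0.0106 -0.0453  0.0883] F 1.51 -7.76 1.02 10.7 0.02625416283950292 34.99936580657959
```

The pin has bottomed: z is 0.0883, the same as when I first gripped the knob, and the downward pull is gone. One last look before handing in.

Run:
```python
from h import *; from plant import sensors,viewer; import pickle
d=pickle.load(open("v0.pkl","rb"))
t=viewer.snapshot("top")["pixels"][140:330,240:400,::-1]; s0=viewer.snapshot("scene"); s=s0["pixels"][190:310,210:400,::-1]
cv2.imwrite("pics/c7.png",np.hstack([cv2.resize(t,(400,475)),cv2.resize(s,(400,475))]))
for x,r in ((d["scene"],(240,225,300,275)),(s0,(215,215,300,275))):
  for nm,lo,hi in (("green",(40,80,40),(85,255,255)),("red",(0,150,60),(3,255,255)),("orange",(4,140,60),(18,255,255))):
    for b in blobs(x,lo,hi,r,15)[0][:2]: print(nm,b,S(cast(x,b[1],.09)))
```

```text
green (103, [273.5, 238.22], [12, 11]) [0.0909 0.0298 0.09  ]
red (96, [284.23, 241.77], [11, 11]) [0.059  0.0299 0.09  ]
orange (106, [289.32, 256.25], [12, 11]) [0.0271 0.0676 0.09  ]
green (94, [225.89, 222.74], [11, 11]) [0.2373 0.0299 0.09  ]
green (56, [281.62, 216.32], [17, 5]) [ 0.1023 -0.0475  0.09  ]
red (92, [236.02, 226.11], [11, 11]) [0.2053 0.0301 0.09  ]
orange (93, [239.31, 239.84], [11, 11]) [0.1746 0.0684 0.09  ]
```

View pics/c7.png

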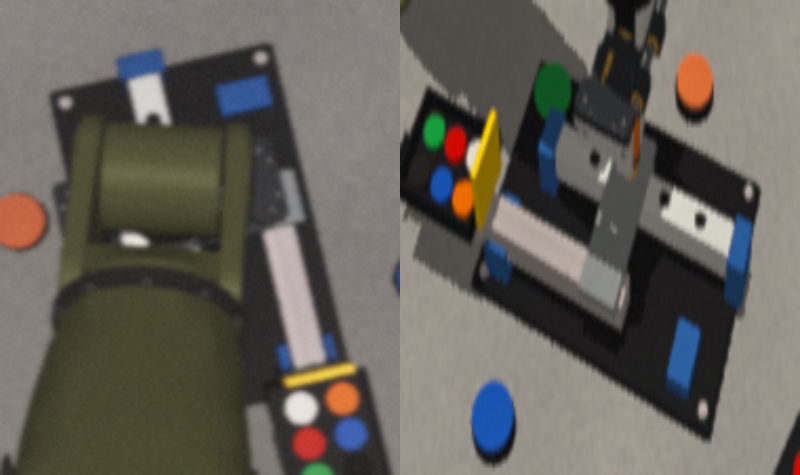

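The left half shows the fin at the tube's outer end, with the tray hanging clear of the plate. The right half shows two empty holes inward of the cross plate and one outward, so the section is on the next hole, and the pots haven't moved. Last, a fin measurement from the top view.

```bash
python3 - <<'E'
from h import *; from plant import viewer; import pickle
for t,r in ((pickle.load(open("v0.pkl","rb"))["top"],(330,210,375,235)),(viewer.snapshot("top"),(340,275,390,300))):
    m=blobs(t,(20,120,80),(35,255,255),r)[1]; q=cv2.minAreaRect(np.argwhere(m)[:,::-1].astype(np.float32)); print(q,S(cast(t,np.array(q[0])+r[:2],.135)))
E
python3 meas.py
```

```text
((20.831459045410156, 12.769662857055664), (6.520925521850586, 28.856971740722656), 77.00537872314453) [0.0035 0.0434 0.135 ]
((27.188199996948242, 14.648874282836914), (5.696441650390625, 29.606502532958984), 77.00537872314453) [0.1501 0.0443 0.135 ]
[-0.0106 -0.0453  0.0883] F 1.81 -7.46 0.18 10.85 0.02643447024627639 34.99937653541565
```

Run:
```python
from h import *; from plant import viewer; import pickle
for t,r in ((pickle.load(open("v0.pkl","rb"))["top"],(334,227,382,275)),(viewer.snapshot("top"),(345,293,400,345))):
  for nm,lo,hi in (("red",(0,150,60),(3,255,255)),("red2",(174,150,60),(179,255,255)),("orange",(4,140,60),(18,255,255)),("blue",(100,100,40),(125,255,255)),("white",(0,0,140),(179,60,255))):
    for b in blobs(t,lo,hi,r,25)[0][:2]: print(nm,b,S(cast(t,b[1],.09)),S(cast(t,b[1],.08)))
R=cv2.Rodrigues(np.array(t["rvec"]))[0]; print("cam",S(-R.T@np.array(t["tvec"]).ravel()))
```

```text
red (134, [347.99, 252.02], [13, 13]) [0.0616 0.0257 0.09  ] [0.0612 0.0263 0.08  ]
orange (154, [361.2, 234.45], [14, 14]) [0.03   0.0635 0.09  ] [0.0293 0.0645 0.08  ]
blue (154, [364.44, 248.49], [14, 14]) [0.0622 0.0632 0.09  ] [0.0618 0.0642 0.08  ]
white (133, [344.77, 238.23], [13, 13]) [0.0299 0.0258 0.09  ] [0.0293 0.0263 0.08  ]
red (142, [363.11, 316.96], [13, 13]) [0.2084 0.0252 0.09  ] [0.2095 0.0258 0.08  ]
orange (154, [376.44, 298.94], [14, 13]) [0.1768 0.063  0.09  ] [0.1775 0.064  0.08  ]
blue (160, [379.78, 313.23], [15, 14]) [0.2088 0.0629 0.09  ] [0.2098 0.0638 0.08  ]
white (139, [359.94, 302.94], [13, 13]) [0.1771 0.0255 0.09  ] [0.1778 0.0261 0.08  ]
white (54, [378.41, 342.41], [14, 5]) [0.2695 0.045  0.09  ] [0.2712 0.0458 0.08  ]
cam [ 0.1003 -0.0356  1.1338]
```

```bash
python3 -c "
from plant import bot; print(bot.hand_in())"
```

```text
the job is handed in; nothing more can be done
None
```

I handed the job in: the tray went in against a firm 16 N stop, though the cameras put its travel at about 98 mm, 1–2 mm short of home. The section is one hole further out with the pin bottomed and the knob still gripped, and the pots, cups and mug were left alone.

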